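# Set the stamping template on its pins and hold the stamp over the form

### The arm

A 7-joint arm with a two-finger parallel gripper is mounted at the origin on the work surface. World frame = base frame: x ahead of the robot, y to its left, z up, the work surface at z = 0. Lengths are in m, angles in rad, forces in N, time in s.
With the tool pointing down it reaches from about 0.35 to 0.9 m from the base axis. Payload 7.2 kg.
Tool frame: the origin (TCP) lies at the very end of the fingers, on their centre line; the grasp point (between the pads) lies 19 mm behind it; z points along the fingers, y is the line along which they close (so a half turn about z gives the same grasp; the last joint's range is limited). The gripper opens to 85 mm and grips with 20 to 120 N. Pads are 22 mm wide; open, the fingers measure 114 mm over their backs; the gripper's body (76 mm by 85 mm) begins 54 mm behind the grasp point. The pads swing forward as they close: fully open they stand 13 mm farther back than shut.
Start: joints at [1.245, 0.411, -0.013, 1.596, 0.006, 1.134, -0.082], TCP at [0.159, -0.604, 0.231] pointing down, gripper open.
Joint ranges: [-2.95, 2.95], [-0.29, 1.99], [-1.47, 1.44], [0.14, 2.54], [-1.03, 4.17], [0.13, 1.85], [-2.86, 2.86]. Speed limits (rad/s): [2.39, 2.39, 3.01, 3.01, 3.14, 3.14, 3.14].

### API

Orientations are given as a 3x3 rotation matrix whose columns are the frame's x, y, z axes.
In Python, from rig import readout, eyes, job, models gives the robot as it stands. The module is installed in compiled form; this text tells all that it offers.
- The arm moves only by the tool jog_arm, never from a script. Its argument "rows" is a list of rows, each an object of numbers: "tx", "ty", "tz": the shift along the tool's x, y, z in units of 30 mm (1.0 is 30 mm); "twist": the turn about the tool's z in units of 6 degrees (1.0 is 6 degrees); "jaw": the finger opening in mm, from 0 to 85.4. A call has 1 to 8 rows; each row shifts and turns the commanded pose from where the row before left it, along the tool's axes as they then stand; what a row does not reach is not made up. A row lasts 1/12 s, in which the tool goes at most 41.7 mm and 7.16 degrees, less where a joint would pass 70% of its speed; a pose out of reach is approached as far as the arm can. A call is refused whole if a number of a shift passes 1 or a number of a turn 1, either way. A call with a gripper value outside its range is refused whole. The fingers move at their own pace and stop on an object; the grip force is fixed at half the most. Time passes only in rows, so rows that do not move let the fingers close. It gives the time, the measured TCP pose, the force, the opening and the grip force at its end, in the units of the state.
- readout.sense(): the state, without advancing time (a new reading comes with each control period).
- eyes.get_image(name): name is "scene" or "top" or "wrist"; returns the picture (400x640x3 uint8, red, green, blue); there is no depth.
- eyes.calibration(name): a dict with "fx", "fy", "cx", "cy" (pixels), "rvec" (rotation vector, rad) and "tvec" (3), from world to camera coordinates, as OpenCV has them; the wrist camera has in their place "tool_from_camera" (4x4, takes a point from camera to tool coordinates, whose origin is the TCP and whose axes are the flange's). Camera axes: x right, y down, z forward; pixel columns grow to the right and rows downward; lengths in m; the calibration is good to about 2 mm. A picture is of the moment at which its call begins: read the wrist's pose just before it. calibration takes no time and is no camera call.
- job.sign_off(): hands the job in; it is judged then, once.
Trained networks look in the newest picture that a camera, given by its name, has taken for a name from the list of things; names that differ only in an ending like _2 or _b are one class to them, and where a whole thing is asked for, a point or a joint stands for the part that bears it (a point fixed in the world has none). Each returns a list of dicts, best first, with "score" (0 to 1); they miss things now and then, are a little off and sometimes report something else, mostly with a low value. They report only what shows in the picture. A call takes as long as a camera call. They do not tell look-alikes from the thing itself.
- models.spot_in(camera, query): "rect" ([left, top, right, bottom] in pixels, round what is visible of it).
- models.silhouettes(camera, query): "mask" (400x640 bool, what is visible of it) and "rect" ([left, top, right, bottom] in pixels, round what is visible of it).
The state is a dict: "time_s": time; "q": joint angles; "joint_velocities": joint speeds; "joint_efforts": joint torques, N m; "eef_pos": TCP position; "eef_rot": TCP orientation; "wrist_force": force on the tool from outside, world axes, zero at the start; "torque": the same for the moment, N m; "finger_gap": finger opening in m; "grip_force": force on a finger pad.
Only numpy, scipy, OpenCV 4.12 (cv2) and the standard library are available. Lean on these libraries where they do the work, as an engineer would, in place of code of your own. Each camera call takes 0.05 s, during which the arm holds its last target. There are 200 camera calls.

### The job

Set the drilled stamping template gently down over the form board's two pins, its window over the sheet, until it rests flush on the board, and let go of it. Then lift the stamp with the rectangular foot over the row of books and hold it upright above the template's window, centred and square to it, with its face about one centimetre above the sheet and never touching sheet, board or template. Finish holding the stamp still there, neither pressed down nor let go, so that I can check it before it is pressed; leave everything else on the desk where it is.

Things in the scene. Friction and masses are not known exactly. Their poses are not given: they have to be found in the camera images.
- board: Wooden form board, 200 (x) x 170 (y) x 12 mm high, fixed to the desk, a white form sheet lying on its top. Origin: centre of its underside; z up. Two upright steel locating pins, 8 mm diameter with tapered tips, stand at its +x end, at x = +70, y = +50 and -50 mm, 19 mm above its top face (the upper 6 mm is the taper).
- board_seat (a point): Point on the board's top face, 28 mm along board +x: where the centre of the template's underside lies when it is seated. Axes as the board's.
- sheet_spot (a point): Point on the board's top face, 10 mm along board +x: the middle of the empty box on the form sheet (sheet surface = board's top face). The template's window is centred over it when seated. Axes as the board's.
- pin_left (a point): Tip of the locating pin on the board's +y side, 19 mm above the board's top face.
- pin_right (a point): Tip of the locating pin on the board's -y side, 19 mm above the board's top face.
- template: Aluminium stamping template, loose, 130-190 g, flat on the desk: plate 110 (x) x 130 (y) x 5 mm. Origin: centre of underside, z up. Two 11 mm through holes at x +42, y +50 and -50 mm; through window 46 (x) x 68 (y) mm centred at x -18, y 0; upright grip bar 12 (x) x 60 (y) mm centred at x +18, y 0, from the plate up to 33 mm above the underside. Seated, its axes lie along the board's.
- template_bar (a point): Middle of the top of the template's grip bar, 33 mm above the template's underside.
- template_window (a point): Centre of the template's window, at the level of the underside.
- hole_left (a point): Centre of the template's hole on its +y side, at the underside.
- hole_right (a point): Centre of the template's hole on its -y side, at the underside.
- stamp: The stamp with the rectangular foot, wooden, loose, 75 to 155 g, standing upright on the desk. Origin: centre of its printing face (underside); z up. Foot 28 (x) x 50 (y) x 22 mm high; over it a narrower neck, then a handle block 18 (x) x 30 (y) mm from 32 to 90 mm above the face. Its print is the same either way round: a half turn does not matter.
- round_stamp: Another stamp with the same 90 mm tall handle but a round foot of 40 mm diameter; not wanted. Origin: centre of its underside. It and the rectangular stamp may be in each other's place.
- books: Row of thin upright notebooks in a steel book holder, 170 (x) x 62 (y) mm, 153 mm high, 1.4 kg, loose, standing between the stamps and the board. Origin: centre of its underside.
- flask: Mauve steel flask, 68 mm diameter, 210 mm high, loose. Origin: centre of its underside.
- drink: Drink bottle, 62 mm diameter, 200 mm high, loose. Origin: centre of its underside.
- jar: Small cream jar, 42 mm diameter, 36 mm high, loose, between the two stamps. Origin: centre of its underside.
- phone: Phone lying flat, 150 x 73 x 9 mm, loose. Origin: centre of its underside.
- earbuds: White earbud case, 50 x 60 x 24 mm, loose. Origin: centre of its underside.
- cup: Open green cup, 76 mm diameter, 60 mm high, loose. Origin: centre of its underside.
There are look-alikes about, which are no part of the job. What is shaped like the stamp but blue is not meant. Several things look just like the template: the one meant starts farthest to the robot's left.

How it is judged:
By the outcome, as a careful person would: the job done as asked, in the order asked, and still so for the second after the job is handed in, while the arm keeps its last pose, push and grip.
It also fails if it takes over 72 s, if anything falls off the work surface, if the arm or the gripper's body presses on something with over 40 N, if the wrist force passes 120 N, or if a joint passes its speed limit or range.

## Working session

There is one attempt and no reset: what is moved stays moved. The work goes in short steps, Python scripts to look and compute and a tool call to move; the robot and the scene stay as the last step left them, time stands still between calls to the robot, and variables do not carry over. Pictures are saved under pics/ and viewed, at most 10 in all, crops included, and the job is handed in when it is done.

Besides the shell and the picture viewer there is one more tool, called after "Emit:" by a JSON object that holds its "api" and its "payload". jog_arm: Moves the arm, as the interface text tells. Its arguments: {"type":"object","properties":{"rows":{"type":"array","items":{"type":"object","properties":{"tx":{"type":"number"},"ty":{"type":"number"},"tz":{"type":"number"},"twist":{"type":"number"},"jaw":{"type":"number"}}}}},"required":["rows"]}

```bash
mkdir -p pics
cat > h.py <<'E'
import numpy as np, cv2
from rig import readout, eyes, job, models
def cam(n):
    c=eyes.calibration(n); K=np.array([[c['fx'],0,c['cx']],[0,c['fy'],c['cy']],[0,0,1.]])
    if n=='wrist':
        s=readout.sense(); T=np.eye(4); T[:3,:3]=s['eef_rot']; T[:3,3]=s['eef_pos']
        W=T@np.array(c['tool_from_camera']); R=W[:3,:3].T; t=-R@W[:3,3]
    else:
        R=cv2.Rodrigues(np.array(c['rvec'],float))[0]; t=np.array(c['tvec'],float).ravel()
    return K,R,t
def ray(n,uv,z,C=None):
    K,R,t=C or cam(n); uv=np.atleast_2d(uv).astype(float)
    d=(np.linalg.inv(K)@np.c_[uv,np.ones(len(uv))].T).T@R; o=-R.T@t
    return o+d*((z-o[2])/d[:,2])[:,None]
def proj(n,P,C=None):
    K,R,t=C or cam(n); p=(K@(R@np.atleast_2d(P).T+t[:,None])).T
    return p[:,:2]/p[:,2:]
def save(n,f):
    im=eyes.get_image(n); cv2.imwrite('pics/'+f,im[:,:,::-1]); return im
E
python3 - <<'E'
from h import *
for n in('scene','top'):
    save(n,n+'0.png'); print(n,-cam(n)[1].T@cam(n)[2])
    for q in('board','template','stamp','round_stamp','books','flask','drink','jar','cup','phone','earbuds'):
        print(q,[(round(d['score'],2),np.round(d['rect']).astype(int).tolist()) for d in models.spot_in(n,q)[:5]])
s=readout.sense();print(s['time_s'],s['eef_rot'],s['eef_pos'],s['finger_gap']);print(eyes.calibration('wrist'))
E
```

```text
scene [0.93027653 0.45217962 1.04496846]
board [(0.96, [248, 142, 330, 209]), (0.33, [469, 254, 500, 290])]
template [(0.74, [319, 114, 370, 153]), (0.6, [386, 242, 442, 290])]
stamp [(0.65, [329, 254, 346, 280]), (0.65, [372, 303, 394, 326]), (0.63, [326, 180, 339, 196]), (0.62, [285, 274, 304, 296]), (0.52, [295, 290, 323, 334])]
round_stamp [(0.53, [371, 303, 393, 325])]
books [(0.79, [307, 185, 376, 254])]
flask [(0.58, [235, 211, 268, 269])]
drink [(0.96, [293, 289, 326, 334]), (0.63, [467, 252, 502, 287])]
jar [(0.58, [248, 138, 328, 210])]
cup [(0.56, [467, 252, 502, 285])]
phone [(0.96, [231, 116, 278, 151]), (0.7, [250, 137, 328, 207])]
earbuds [(0.8, [208, 150, 226, 171])]
top [0.36969174 0.00699587 1.28665094]
board [(0.96, [351, 176, 422, 254]), (0.21, [198, 211, 252, 260])]
template [(0.98, [375, 273, 414, 317]), (0.65, [205, 212, 257, 259])]
stamp [(0.77, [279, 126, 290, 147]), (0.63, [262, 170, 278, 184]), (0.54, [324, 221, 340, 241])]
round_stamp [(0.68, [205, 172, 219, 186]), (0.34, [165, 259, 194, 288]), (0.22, [350, 177, 420, 258])]
books [(0.85, [286, 171, 314, 23
[... 384 characters left out ...]
6, 212, 258, 260])]
1.2 [[ 9.66949193e-01  2.54969130e-01  3.46597024e-05]
 [ 2.54969131e-01 -9.66949193e-01 -2.27603725e-05]
 [ 2.77109789e-05  3.08452780e-05 -9.99999999e-01]] [ 0.15936062 -0.60434207  0.23131195] 0.08504275015364172
{'fx': 290.19740927082205, 'fy': 290.19740927082205, 'cx': 320.0696290517315, 'cy': 197.5224248502166, 'tool_from_camera': array([[-3.74477817e-04, -9.65643390e-01, -2.59870549e-01,
         6.49264607e-02],
       [ 9.99999818e-01, -2.38589576e-04, -5.54450294e-04,
         1.50975693e-04],
       [ 4.73398857e-04, -2.59870710e-01,  9.65643304e-01,
        -1.41647983e-01],
       [ 0.00000000e+00,  0.00000000e+00,  0.00000000e+00,
         1.00000000e+00]])}
```

View pics/scene0.png

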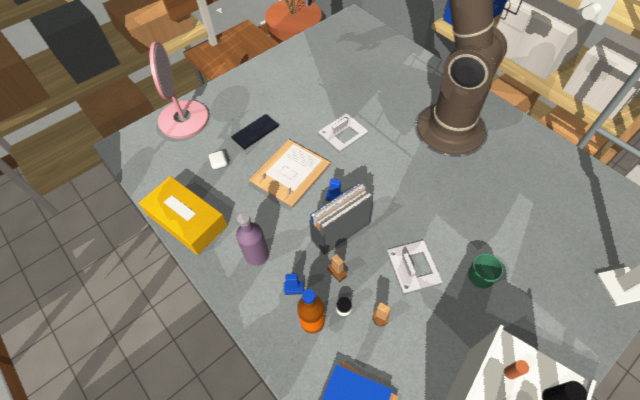

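View pics/top0.png

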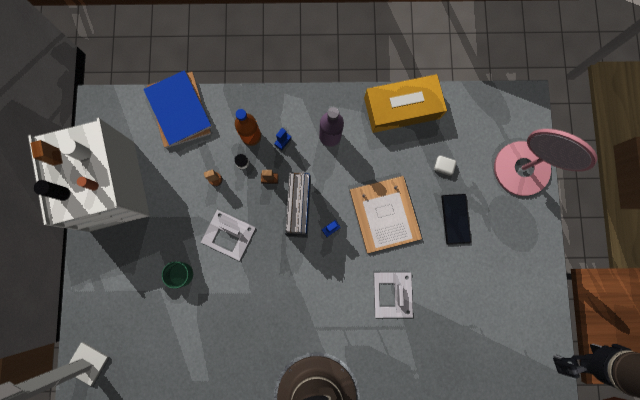

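The scene picture shows the robot's left at the top picture's left. In the top picture, template look-alikes are at (230,235) and (395,295); the leftmost (230,235) is the one meant. Stamps are at (213,178), (269,177), with blue ones at (283,138) and (331,228), which are not wanted. I'll crop in close to tell rectangular from round and measure.

```bash
cat > m.py <<'E'
from h import *
E
python3 - <<'E'
from h import *
a=cv2.imread('pics/scene0.png');b=cv2.imread('pics/top0.png')
r=lambda i,x0,y0,w,h,W,H:cv2.resize(i[y0:y0+h,x0:x0+w],(W,H),interpolation=cv2.INTER_CUBIC)
left=np.vstack([r(a,320,245,80,60+20,400,300+0) if 0 else r(a,320,245,80,60,400,300)[:], r(a,345,275,80,60,400,300)])
right=np.vstack([r(b,190,155,100,75,400,300), r(b,340,170,100,75,400,300)])
cv2.imwrite('pics/crop1.png',np.hstack([left,right]))
for q,uv,z in [('tpl',(229,236),0),('stampA',(269,177),.09),('stampB',(213,178),.09),('board',(386,215),.012),('books',(298,204),.15),('jar',(241,160),.036),('drinkbase',(252,135),0),('flaskb',(331,135),0),('cup',(177,274),.06),('tpl2',(394,295),0)]:
    print(q,ray('top',uv,z)[0].round(3))
E
```

```text
tpl [0.462 0.257 0.   ]
stampA [0.623 0.128 0.09 ]
stampB [0.622 0.288 0.09 ]
board [ 0.519 -0.216  0.012]
books [0.536 0.044 0.15 ]
jar [0.688 0.218 0.036]
drinkbase [0.777 0.191 0.   ]
flaskb [ 0.774 -0.056  0.   ]
cup [0.352 0.391 0.06 ]
tpl2 [ 0.282 -0.234  0.   ]
```

View pics/crop1.png

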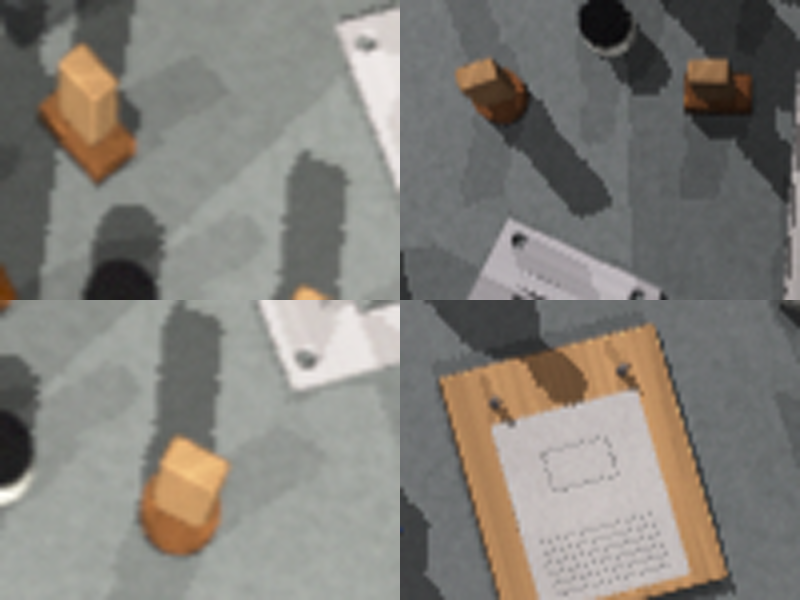

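The crop confirms that the stamp at top (269,177) has the rectangular foot. The one at (213,178) is round. The pins show in the board's upper part, and the template's holes are at the upper (far) side. Moving over the board for a wrist look on the way.

Emit:
{"api": "jog_arm", "payload": {"rows": [{"tx":0.97,"ty":-0.68},{"tx":0.97,"ty":-0.68},{"tx":0.97,"ty":-0.68},{"tx":0.97,"ty":-0.68},{"tx":0.97,"ty":-0.68},{"tx":0.97,"ty":-0.68},{"tx":0.97,"ty":-0.68},{"tx":0.97,"ty":-0.68}]}}

```text
invalid input at $.rows[0]: expected keys tx, ty, tz, twist, jaw
```

Emit:
{"api": "jog_arm", "payload": {"rows": [{"tx":0.97,"ty":-0.68},{"tx":0.97,"ty":-0.68},{"tx":0.97,"ty":-0.68},{"tx":0.97,"ty":-0.68},{"tx":0.97,"ty":-0.68},{"tx":0},{"tx":0},{"tx":0}]}}

```text
invalid input at $.rows[0]: expected keys tx, ty, tz, twist, jaw
```

Run:
```python
from h import *
im=save('wrist','w_board.png');s=readout.sense();print(s['eef_pos'],np.linalg.norm(s['joint_velocities']))
C=cam('wrist'); np.savez('wb.npz',*C)
for q in('board','pin_left','pin_right','template'):
    print(q,[(round(d['score'],2),np.round(d['rect'],1).tolist()) for d in models.spot_in('wrist',q)[:4]])
g=proj('wrist',[[.519,-.216,.012]],C);print(g)
```

```text
[ 0.15934418 -0.60435248  0.23129915] 0.003550363380971273
board []
pin_left []
pin_right []
template [(0.75, [0.0, 0.0, 72.0, 55.5])]
[[ -10.25195465 -340.47914577]]
```

View pics/w_board.png

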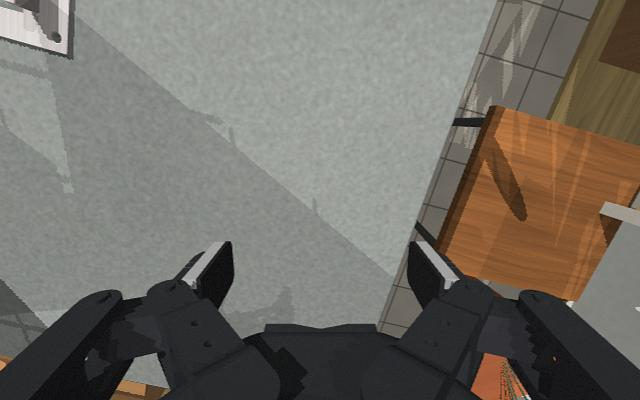

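The picture (arm had not moved; every key is needed) shows bare desk and fingers at rows 240+, so things should lie tool +x of the TCP for wrist looks.

Emit:
{"api": "jog_arm", "payload": {"rows": [{"tx":0.96,"ty":-0.78,"tz":0,"twist":0,"jaw":85},{"tx":0.96,"ty":-0.78,"tz":0,"twist":0,"jaw":85},{"tx":0.96,"ty":-0.78,"tz":0,"twist":0,"jaw":85},{"tx":0.96,"ty":-0.78,"tz":0,"twist":0,"jaw":85},{"tx":0.96,"ty":-0.78,"tz":0,"twist":0,"jaw":85},{"tx":0.96,"ty":-0.78,"tz":0,"twist":0,"jaw":85},{"tx":0.96,"ty":-0.78,"tz":0,"twist":0,"jaw":85},{"tx":0.96,"ty":-0.78,"tz":0,"twist":0,"jaw":85}]}}

```text
time_s: 2.12
eef_pos: [0.3352, -0.3631, 0.2316]
eef_rot: [[0.967, 0.255, 0.0], [0.255, -0.967, -0.001], [0.0, 0.001, -1.0]]
wrist_force: [0.1, -0.1, 0.2]
finger_gap: 0.085
grip_force: 0.0
```

Emit:
{"api": "jog_arm", "payload": {"rows": [{"tx":0.96,"ty":-0.78,"tz":0,"twist":0,"jaw":85},{"tx":0.96,"ty":-0.78,"tz":0,"twist":0,"jaw":85},{"tx":0.96,"ty":-0.78,"tz":0,"twist":0,"jaw":85},{"tx":0,"ty":0,"tz":0,"twist":0,"jaw":85},{"tx":0,"ty":0,"tz":0,"twist":0,"jaw":85},{"tx":0,"ty":0,"tz":0,"twist":0,"jaw":85},{"tx":0,"ty":0,"tz":0,"twist":0,"jaw":85}]}}

```text
time_s: 2.7
eef_pos: [0.3993, -0.2758, 0.2313]
eef_rot: [[0.967, 0.253, -0.0], [0.253, -0.967, -0.0], [-0.0, 0.0, -1.0]]
wrist_force: [0.1, -0.1, 0.4]
finger_gap: 0.0851
grip_force: 0.0
```

Run:
```python
from h import *
s=readout.sense();C=cam('wrist');im=save('wrist','w_board.png');print(s['time_s'],s['eef_pos'],np.linalg.norm(s['joint_velocities']))
np.savez('wb.npz',*C)
for q in('board','pin_left','pin_right'):
    print(q,[(round(d['score'],2),np.round(d['rect'],1).tolist()) for d in models.spot_in('wrist',q)[:4]])
```

```text
2.7 [ 0.39926314 -0.2758441   0.23128583] 0.010797650987109672
board [(0.79, [218.8, 0.7, 370.7, 148.9])]
pin_left [(0.88, [218.4, 3.1, 374.1, 146.4])]
pin_right [(0.67, [223.2, 2.8, 373.4, 146.0])]
```

View pics/w_board.png

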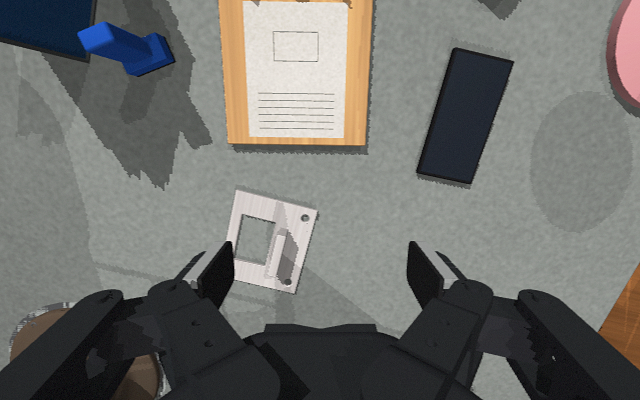

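The picture shows the board with its printed box at (296,46), near corners at (229,144) and (365,146); the pins lie just out of frame at the top. Backing off 90 mm.

Emit:
{"api": "jog_arm", "payload": {"rows": [{"tx":-1,"ty":-0.2,"tz":0,"twist":0,"jaw":85},{"tx":-1,"ty":-0.2,"tz":0,"twist":0,"jaw":85},{"tx":-1,"ty":-0.2,"tz":0,"twist":0,"jaw":85},{"tx":0,"ty":0,"tz":0,"twist":0,"jaw":85},{"tx":0,"ty":0,"tz":0,"twist":0,"jaw":85},{"tx":0,"ty":0,"tz":0,"twist":0,"jaw":85},{"tx":0,"ty":0,"tz":0,"twist":0,"jaw":85}]}}

```text
time_s: 3.48
eef_pos: [0.3094, -0.2803, 0.2315]
eef_rot: [[0.967, 0.256, 0.001], [0.256, -0.967, -0.0], [0.001, 0.0, -1.0]]
wrist_force: [0.4, 0.1, 0.4]
finger_gap: 0.0852
grip_force: 0.0
```

Run:
```python
from h import *
s=readout.sense();C=cam('wrist');im=save('wrist','w_board2.png');print(s['time_s'],s['eef_pos'],np.linalg.norm(s['joint_velocities']))
np.savez('wb2.npz',*C)
cv2.imwrite('pics/w_b2c.png',cv2.resize(im[0:150,200:400,::-1],(800,600),interpolation=cv2.INTER_CUBIC))
```

```text
3.4833 [ 0.30941122 -0.2803247   0.23147653] 0.011000163707042775
```

View pics/w_b2c.png

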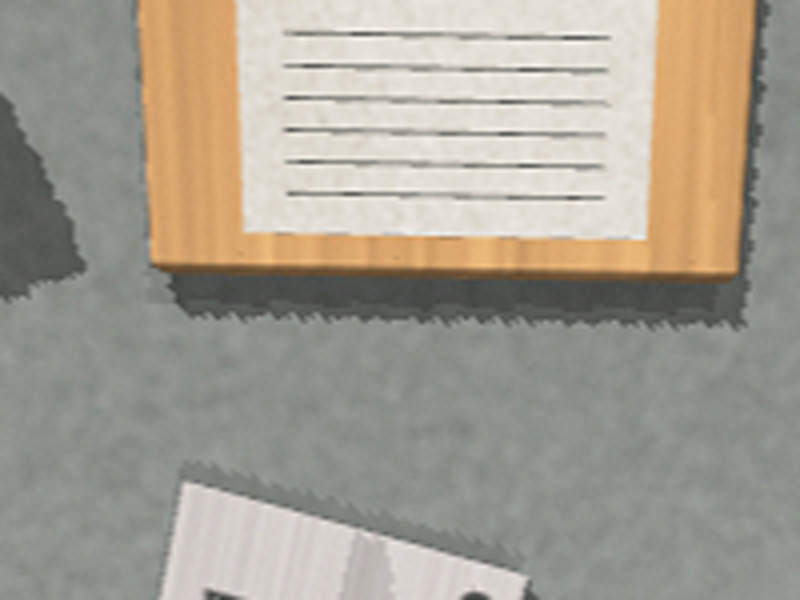

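The crop shows only the board's near edge (I shifted the wrong way). Moving forward 150 mm to bring the pins into view.

Emit:
{"api": "jog_arm", "payload": {"rows": [{"tx":1,"ty":0,"tz":0,"twist":0,"jaw":85},{"tx":1,"ty":0,"tz":0,"twist":0,"jaw":85},{"tx":1,"ty":0,"tz":0,"twist":0,"jaw":85},{"tx":1,"ty":0,"tz":0,"twist":0,"jaw":85},{"tx":1,"ty":0,"tz":0,"twist":0,"jaw":85},{"tx":0,"ty":0,"tz":0,"twist":0,"jaw":85},{"tx":0,"ty":0,"tz":0,"twist":0,"jaw":85},{"tx":0,"ty":0,"tz":0,"twist":0,"jaw":85}]}}

```text
time_s: 4.2
eef_pos: [0.4533, -0.2418, 0.2306]
eef_rot: [[0.967, 0.256, -0.001], [0.256, -0.967, 0.001], [-0.001, -0.001, -1.0]]
wrist_force: [-0.1, -0.3, -0.6]
finger_gap: 0.0851
grip_force: 0.0
```

```bash
cat > board.py <<'E'
from h import *
def fit(im,C,z=.012):
    hsv=cv2.cvtColor(im,cv2.COLOR_RGB2HSV)
    m=((hsv[...,0]>8)&(hsv[...,0]<24)&(hsv[...,1]>90)&(hsv[...,2]>110)).astype(np.uint8)
    m=cv2.morphologyEx(m,cv2.MORPH_OPEN,np.ones((3,3)))
    n,l,st,_=cv2.connectedComponentsWithStats(m); k=1+np.argmax(st[1:,4])
    c=max(cv2.findContours((l==k).astype(np.uint8),cv2.RETR_EXTERNAL,cv2.CHAIN_APPROX_NONE)[0],key=cv2.contourArea)
    h=cv2.convexHull(c)[:,0]; P=ray(None,h,z,C)[:,:2]
    return st[k],cv2.minAreaRect((P*1000).astype(np.float32)),P
def pts(c,yaw):
    R=np.array([[np.cos(yaw),-np.sin(yaw)],[np.sin(yaw),np.cos(yaw)]])
    return lambda x,y,z:np.r_[np.array(c)+R@[x,y],z]
E
python3 - <<'E'
from board import *
s=readout.sense();C=cam('wrist');im=save('wrist','w_board3.png');print(s['time_s'],s['eef_pos'])
np.savez('wb3.npz',*C)
st,r,P=fit(im,C);print(st,r)
t=cv2.imread('pics/top0.png')[:,:,::-1].copy();t[:,:345]=0;t[:165]=0;t[:,430:]=0
st,r2,_=fit(t,cam('top'));print(st,r2)
(cx,cy),(w,h),a=r; a=np.radians(a if w>h else a-90); f=pts((cx/1000,cy/1000),a)
o=im[:,:,::-1].copy()
for p in [(70,50,31),(70,-50,31),(70,50,12),(70,-50,12),(10,0,12),(100,85,12),(-100,85,12),(100,-85,12),(-100,-85,12)]:
    u=proj(None,[f(*(np.array(p[:2])/1000),p[2]/1000)],C)[0]; cv2.circle(o,tuple(int(x*16) for x in u),32,(0,0,255),-1,shift=4)
cv2.imwrite('pics/ov1.png',cv2.resize(o[0:240,160:480],(800,600),interpolation=cv2.INTER_CUBIC)); print(np.degrees(a))
E
```

```text
4.2 [ 0.45325312 -0.24178092  0.23064465]
[  238    17   152   177 12730] ((522.4439697265625, -214.71922302246094), (198.099365234375, 168.56295776367188), 13.82864761352539)
[350 185  29  68 810] ((512.7136840820312, -170.8091278076172), (198.6499786376953, 80.0403060913086), 13.8402738571167)
13.82864761352539
```

View pics/ov1.png

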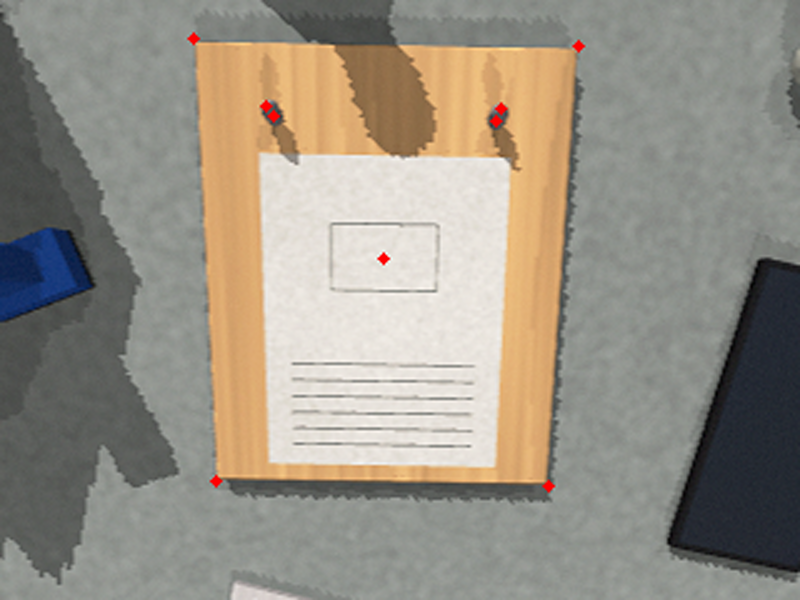

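The overlay fits: board corners, both pins (about (269,112), (499,115) in the crop) and the box all coincide with the projections; board centre (0.522,-0.215), yaw 13.8°. On to the leftmost template, turning the hand on the way.

Emit:
{"api": "jog_arm", "payload": {"rows": [{"tx":0.26,"ty":-1,"tz":0,"twist":0,"jaw":85},{"tx":0.26,"ty":-1,"tz":0,"twist":0,"jaw":85},{"tx":0.26,"ty":-1,"tz":0,"twist":0,"jaw":85},{"tx":0.26,"ty":-1,"tz":0,"twist":0,"jaw":85},{"tx":0.26,"ty":-1,"tz":0,"twist":0,"jaw":85},{"tx":0.26,"ty":-1,"tz":0,"twist":0,"jaw":85},{"tx":0.26,"ty":-1,"tz":0,"twist":0,"jaw":85},{"tx":0.26,"ty":-1,"tz":0,"twist":0,"jaw":85}]}}

```text
time_s: 4.92
eef_pos: [0.4518, 0.0063, 0.2316]
eef_rot: [[0.967, 0.253, 0.001], [0.253, -0.967, -0.001], [0.0, 0.001, -1.0]]
wrist_force: [1.1, -0.3, -0.3]
finger_gap: 0.0848
grip_force: 0.0
```

Emit:
{"api": "jog_arm", "payload": {"rows": [{"tx":0.21,"ty":-0.79,"tz":0,"twist":-1,"jaw":85},{"tx":0.29,"ty":-0.77,"tz":0,"twist":-1,"jaw":85},{"tx":0.37,"ty":-0.73,"tz":0,"twist":-1,"jaw":85},{"tx":0.44,"ty":-0.69,"tz":0,"twist":-1,"jaw":85},{"tx":0.51,"ty":-0.64,"tz":0,"twist":-1,"jaw":85},{"tx":0.58,"ty":-0.58,"tz":0,"twist":-1,"jaw":85},{"tx":0.64,"ty":-0.52,"tz":0,"twist":-1,"jaw":85},{"tx":0.69,"ty":-0.45,"tz":0,"twist":-1,"jaw":85}]}}

```text
time_s: 5.58
eef_pos: [0.4525, 0.2027, 0.2315]
eef_rot: [[0.455, 0.891, 0.001], [0.891, -0.455, -0.001], [-0.001, 0.001, -1.0]]
wrist_force: [0.7, -0.6, -0.4]
finger_gap: 0.0852
grip_force: 0.0
```

Emit:
{"api": "jog_arm", "payload": {"rows": [{"tx":0,"ty":0,"tz":0,"twist":-0.3,"jaw":85},{"tx":0,"ty":0,"tz":0,"twist":0,"jaw":85},{"tx":0,"ty":0,"tz":0,"twist":0,"jaw":85},{"tx":0,"ty":0,"tz":0,"twist":0,"jaw":85}]}}

```text
time_s: 5.92
eef_pos: [0.4528, 0.2013, 0.2312]
eef_rot: [[0.433, 0.902, 0.0], [0.902, -0.433, -0.001], [-0.001, 0.001, -1.0]]
wrist_force: [0.6, 0.2, -0.1]
finger_gap: 0.0848
grip_force: 0.0
```

```bash
cat > tpl.py <<'E'
from h import *
# template model points (x,y) of plate outline
def maskfit(mask,C,z=.005):
    c=max(cv2.findContours(mask.astype(np.uint8),cv2.RETR_EXTERNAL,cv2.CHAIN_APPROX_NONE)[0],key=cv2.contourArea)
    h=cv2.convexHull(c)[:,0]
    return cv2.minAreaRect((ray(None,h,z,C)[:,:2]*1000).astype(np.float32))
E
python3 - <<'E'
from tpl import *
s=readout.sense();C=cam('wrist');im=save('wrist','w_t.png');print(s['time_s'],s['eef_pos'],s['eef_rot'][:,1])
np.savez('wt.npz',*C)
for d in models.silhouettes('wrist','template'):
    print(d['score'],d['rect'],maskfit(d['mask'],C))
print([ (d['score'],d['rect']) for d in models.spot_in('wrist','template_window')])
cv2.imwrite('pics/w_t2.png',cv2.resize(im[:300,160:560,::-1],(800,600),interpolation=cv2.INTER_CUBIC))
E
```

```text
5.9167 [0.45281644 0.20131604 0.23123354] [ 9.01557046e-01 -4.32659841e-01  5.95058708e-04]
[(0.8, [264.9, 68.9, 354.4, 176.9])]
```

View pics/w_t2.png

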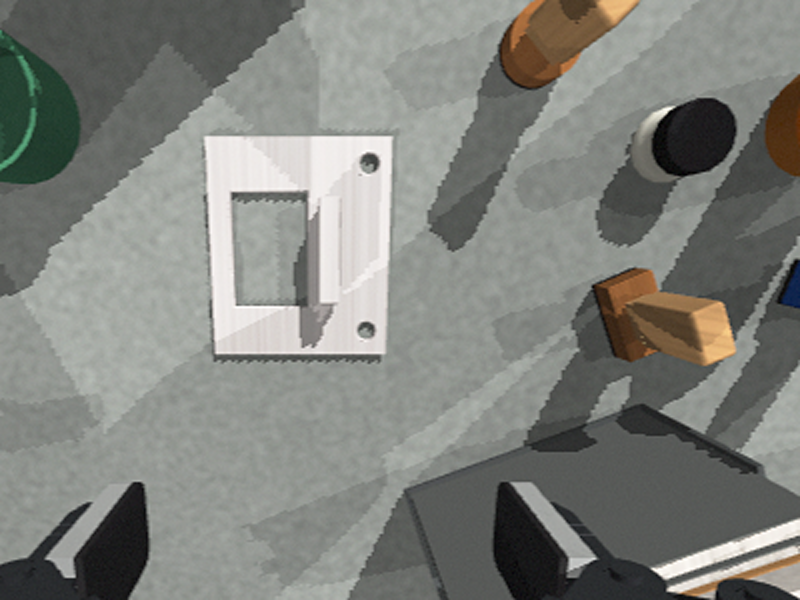

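The picture shows the template at crop corners (205,136),(393,136),(386,354),(215,354), holes (369,163),(366,330), bar on the hole side; rectangular stamp foot at (630,310).

Run:
```python
from h import *
C=tuple(np.load('wt.npz').values())
U=lambda l:np.array(l)/2+[160,0]
c=ray(None,U([(205,136),(393,136),(386,354),(215,354)]),.005,C)[:,:2]
print(c.round(4),np.linalg.norm(np.roll(c,-1,0)-c,axis=1))
h=ray(None,U([(369,163),(366,330)]),.005,C)[:,:2]
m=c.mean(0); x=(c[1]-c[0]+c[2]-c[3]); y=(c[0]-c[3]+c[1]-c[2]); R=lambda v:np.degrees(np.arctan2(v[1],v[0]))
print('c',m,R(x),R(y)-90,'holes',h,np.linalg.norm(h[0]-h[1]),h.mean(0),R(h[0]-h[1])-90)
a=np.radians((R(x)+R(y)-90)/2); ux=np.array([np.cos(a),np.sin(a)])
print('bar est plate',m+.018*ux,'from holes',h.mean(0)-.024*ux)
b=ray(None,U([(320,197),(340,196),(338,303),(320,303)]),.033,C)[:,:2];print('bar',b.mean(0))
# stamp: foot top corners and handle top
f=ray(None,U([(595,284),(645,268),(618,360)]),.022,C)[:,:2]; print('foot',f,np.linalg.norm(f[0]-f[1]),np.linalg.norm(f[0]-f[2]),R(f[0]-f[2]))
t=ray(None,U([(690,300),(722,303),(735,350),(703,365)]),.09,C)[:,:2];print('handle',t,t.mean(0))
```

```text
[[0.4449 0.3417]
 [0.5442 0.2941]
 [0.4878 0.1772]
 [0.3885 0.2249]] [0.11014034 0.12980901 0.11013945 0.12980072]
c [0.46635573 0.25945634] -25.658174739849294 -25.774900642010365 holes [[0.52543214 0.28667492]
 [0.48260143 0.19688987]] 0.09947776158841526 [0.50401679 0.24178239] -25.502826821436514
bar est plate [0.48257286 0.2516458 ] from holes [0.48239394 0.25219645]
bar [0.48245229 0.25180457]
foot [[0.61681837 0.16584393]
 [0.64646522 0.16193805]
 [0.61475088 0.11567622]] 0.029903038280862902 0.050210295098832465 87.64008721581531
handle [[0.62935585 0.15699241]
 [0.64291215 0.14888203]
 [0.64246427 0.12349078]
 [0.62609382 0.12295092]] [0.63520652 0.13807903]
```

Emit:
{"api": "jog_arm", "payload": {"rows": [{"tx":0.97,"ty":0.08,"tz":0.7,"twist":0,"jaw":85},{"tx":0.97,"ty":0.08,"tz":0.7,"twist":0,"jaw":85},{"tx":0,"ty":0,"tz":1,"twist":0,"jaw":70},{"tx":0,"ty":0,"tz":1,"twist":0,"jaw":50},{"tx":0,"ty":0,"tz":1,"twist":0,"jaw":40},{"tx":0,"ty":0,"tz":1,"twist":0,"jaw":40},{"tx":0,"ty":0,"tz":0.8,"twist":0,"jaw":40},{"tx":0,"ty":0,"tz":0.5,"twist":0,"jaw":40}]}}

```text
time_s: 6.73
eef_pos: [0.481, 0.252, 0.0275]
eef_rot: [[0.431, 0.903, -0.003], [0.903, -0.431, -0.002], [-0.003, -0.002, -1.0]]
wrist_force: [0.3, 0.6, -0.3]
finger_gap: 0.0403
grip_force: 0.0
```

Emit:
{"api": "jog_arm", "payload": {"rows": [{"tx":0,"ty":0,"tz":0.2,"twist":0,"jaw":40},{"tx":0,"ty":0,"tz":0,"twist":0,"jaw":40},{"tx":0,"ty":0,"tz":0,"twist":0,"jaw":40},{"tx":0,"ty":0,"tz":0,"twist":0,"jaw":40}]}}

```text
time_s: 7.07
eef_pos: [0.4828, 0.2538, 0.0255]
eef_rot: [[0.43, 0.903, 0.002], [0.903, -0.43, 0.001], [0.002, 0.001, -1.0]]
wrist_force: [0.4, 1.1, -0.3]
finger_gap: 0.04
grip_force: 0.0
```

Emit:
{"api": "jog_arm", "payload": {"rows": [{"tx":-0.05,"ty":0,"tz":0.3,"twist":0,"jaw":40},{"tx":0,"ty":0,"tz":0.2,"twist":0,"jaw":40},{"tx":0,"ty":0,"tz":0,"twist":0,"jaw":40},{"tx":0,"ty":0,"tz":0,"twist":0,"jaw":20},{"tx":0,"ty":0,"tz":0,"twist":0,"jaw":8},{"tx":0,"ty":0,"tz":0,"twist":0,"jaw":4},{"tx":0,"ty":0,"tz":0,"twist":0,"jaw":4},{"tx":0,"ty":0,"tz":0,"twist":0,"jaw":4}]}}

```text
time_s: 7.73
eef_pos: [0.4815, 0.2523, 0.0096]
eef_rot: [[0.429, 0.903, 0.0], [0.903, -0.429, 0.0], [0.0, 0.0, -1.0]]
wrist_force: [-0.6, 0.1, 2.1]
finger_gap: 0.0111
grip_force: 59.2
```

Emit:
{"api": "jog_arm", "payload": {"rows": [{"tx":0,"ty":0,"tz":0,"twist":0,"jaw":4},{"tx":0,"ty":0,"tz":0,"twist":0,"jaw":4}]}}

```text
time_s: 7.9
eef_pos: [0.4815, 0.2522, 0.0096]
eef_rot: [[0.429, 0.903, 0.0], [0.903, -0.429, 0.0], [0.0, 0.0, -1.0]]
wrist_force: [-0.1, -0.0, 3.5]
finger_gap: 0.0108
grip_force: 59.4
```

Emit:
{"api": "jog_arm", "payload": {"rows": [{"tx":0,"ty":0,"tz":-0.4,"twist":0,"jaw":4},{"tx":0,"ty":0,"tz":-1,"twist":0,"jaw":4},{"tx":0,"ty":0,"tz":-1,"twist":-1,"jaw":4},{"tx":0,"ty":0,"tz":-1,"twist":-1,"jaw":4},{"tx":0,"ty":0,"tz":-1,"twist":-1,"jaw":4},{"tx":0,"ty":0,"tz":-1,"twist":-1,"jaw":4},{"tx":0,"ty":0,"tz":-1,"twist":-1,"jaw":4},{"tx":0,"ty":0,"tz":-1,"twist":-1,"jaw":4}]}}

```text
time_s: 8.57
eef_pos: [0.4806, 0.2517, 0.2332]
eef_rot: [[-0.189, 0.982, -0.0], [0.982, 0.189, -0.001], [-0.001, -0.0, -1.0]]
wrist_force: [0.6, -0.2, -1.5]
finger_gap: 0.0105
grip_force: 58.8
```

Emit:
{"api": "jog_arm", "payload": {"rows": [{"tx":0,"ty":0,"tz":0,"twist":-0.54,"jaw":4},{"tx":-0.5,"ty":0,"tz":0,"twist":0,"jaw":4},{"tx":-0.97,"ty":-0.06,"tz":0,"twist":0,"jaw":4},{"tx":-0.97,"ty":-0.06,"tz":0,"twist":0,"jaw":4},{"tx":-0.97,"ty":-0.06,"tz":0,"twist":0,"jaw":4},{"tx":-0.97,"ty":-0.06,"tz":0,"twist":0,"jaw":4},{"tx":-0.97,"ty":-0.06,"tz":0,"twist":0,"jaw":4},{"tx":-0.97,"ty":-0.06,"tz":0,"twist":0,"jaw":4}]}}

```text
time_s: 9.23
eef_pos: [0.5156, 0.0639, 0.2318]
eef_rot: [[-0.239, 0.971, -0.0], [0.971, 0.239, -0.0], [-0.0, -0.0, -1.0]]
wrist_force: [1.6, 0.3, -1.2]
finger_gap: 0.011
grip_force: 58.8
```

Emit:
{"api": "jog_arm", "payload": {"rows": [{"tx":-0.97,"ty":-0.06,"tz":0,"twist":0,"jaw":4},{"tx":-0.97,"ty":-0.06,"tz":0,"twist":0,"jaw":4},{"tx":-0.97,"ty":-0.06,"tz":0,"twist":0,"jaw":4},{"tx":-0.97,"ty":-0.06,"tz":0,"twist":0,"jaw":4},{"tx":-0.97,"ty":-0.06,"tz":0,"twist":0,"jaw":4},{"tx":-0.97,"ty":-0.06,"tz":0,"twist":0,"jaw":4},{"tx":-0.97,"ty":-0.06,"tz":0,"twist":0,"jaw":4},{"tx":-0.97,"ty":-0.06,"tz":0,"twist":0,"jaw":4}]}}

```text
time_s: 9.9
eef_pos: [0.5572, -0.1655, 0.2318]
eef_rot: [[-0.239, 0.971, -0.001], [0.971, 0.239, -0.0], [0.0, -0.001, -1.0]]
wrist_force: [0.7, 0.5, -1.7]
finger_gap: 0.0111
grip_force: 58.8
```

Emit:
{"api": "jog_arm", "payload": {"rows": [{"tx":-0.8,"ty":0,"tz":0.3,"twist":0,"jaw":4},{"tx":-0.5,"ty":0,"tz":0.8,"twist":0,"jaw":4},{"tx":0,"ty":0,"tz":1,"twist":0,"jaw":4},{"tx":0,"ty":0,"tz":1,"twist":0,"jaw":4},{"tx":0,"ty":0,"tz":1,"twist":0,"jaw":4},{"tx":0,"ty":0,"tz":0.5,"twist":0,"jaw":4},{"tx":0,"ty":0,"tz":0,"twist":0,"jaw":4},{"tx":0,"ty":0,"tz":0,"twist":0,"jaw":4}]}}

```text
time_s: 10.57
eef_pos: [0.5665, -0.2018, 0.0932]
eef_rot: [[-0.239, 0.971, -0.002], [0.971, 0.239, 0.001], [0.001, -0.001, -1.0]]
wrist_force: [-0.0, -0.5, -1.7]
finger_gap: 0.0108
grip_force: 58.7
```

Emit:
{"api": "jog_arm", "payload": {"rows": [{"tx":0,"ty":0,"tz":0,"twist":0,"jaw":4},{"tx":0,"ty":0,"tz":0,"twist":0,"jaw":4}]}}

```text
time_s: 10.73
eef_pos: [0.5681, -0.2022, 0.0952]
eef_rot: [[-0.239, 0.971, 0.003], [0.971, 0.239, -0.001], [-0.002, 0.002, -1.0]]
wrist_force: [-0.6, 0.1, -0.9]
finger_gap: 0.011
grip_force: 58.7
```

Emit:
{"api": "jog_arm", "payload": {"rows": [{"tx":-0.04,"ty":-0.03,"tz":0.5,"twist":0,"jaw":4},{"tx":0,"ty":0,"tz":0.5,"twist":0,"jaw":4},{"tx":0,"ty":0,"tz":0.25,"twist":0,"jaw":4},{"tx":0,"ty":0,"tz":0,"twist":0,"jaw":4},{"tx":0,"ty":0,"tz":0,"twist":0,"jaw":4},{"tx":0,"ty":0,"tz":0,"twist":0,"jaw":4},{"tx":0,"ty":0,"tz":0,"twist":0,"jaw":4}]}}

```text
time_s: 11.32
eef_pos: [0.5672, -0.2035, 0.0569]
eef_rot: [[-0.239, 0.971, 0.002], [0.971, 0.239, -0.001], [-0.001, 0.001, -1.0]]
wrist_force: [-0.5, -0.3, -0.8]
finger_gap: 0.011
grip_force: 58.8
```

Run:
```python
from board import *
s=readout.sense();print(s['time_s'],s['eef_pos'],s['wrist_force'],s['torque'])
R=np.array(s['eef_rot']);p=np.array(s['eef_pos'])
f=pts((.5224,-.2147),np.radians(13.83))
# template point (x,y,z) -> world: tool y=tpl x, tool x=tpl y
def T(x,y,z): return p+R@np.array([y,x-.018,.0096-z])
out=[]
for n,(x0,y0,w,h) in {'wrist':(160,100,320,240),'scene':(245,110,100,75)}.items():
    C=cam(n); im=eyes.get_image(n)[:,:,::-1].copy(); cv2.imwrite(f'pics/pre_{n}.png',im); k=400/w
    o=cv2.resize(im[y0:y0+h,x0:x0+w],(400,300),interpolation=cv2.INTER_CUBIC)
    for P,col in [(f(.07,.05,.031),(0,0,255)),(f(.07,-.05,.031),(0,0,255)),(T(.042,.05,.005),(0,200,0)),(T(.042,-.05,.005),(0,200,0)),(T(-.055,.065,.005),(255,0,0)),(T(.055,.065,.005),(255,0,0)),(T(-.055,-.065,.005),(255,0,0))]:
        u=(proj(None,[P],C)[0]-[x0,y0]+.5)*k; 
        if abs(u).max()<1e4: cv2.circle(o,tuple(int(v) for v in u),2,col,-1)
    out.append(o)
cv2.imwrite('pics/pre.png',np.vstack(out))
print('target err world',f(.046,0,0)-p)
```

```text
11.3167 [ 0.56716584 -0.20348025  0.05690655] [-0.50753188 -0.25076155 -0.78314724] [-0.00289409 -0.04222825 -0.03388644]
target err world [-9.94152028e-05 -2.23826624e-04 -5.69065526e-02]
```

View pics/pre.png

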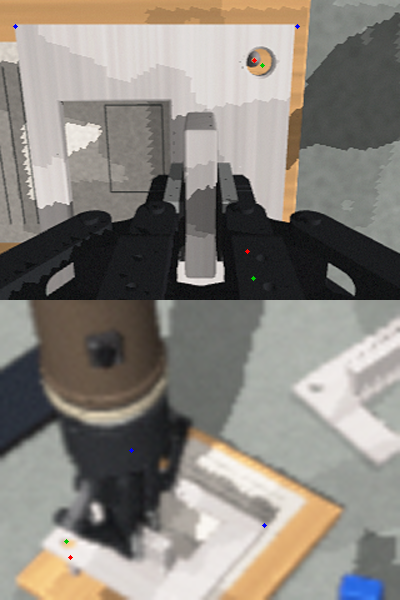

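The picture shows the template's corners on their projections and the pin showing inside the left hole at (260,61). I'll measure the hole centre numerically.

Run:
```python
from board import *
s=readout.sense();R=np.array(s['eef_rot']);p=np.array(s['eef_pos']);C=cam('wrist')
im=cv2.imread('pics/pre_wrist.png'); 
f=pts((.5224,-.2147),np.radians(13.83))
def T(x,y,z): return p+R@np.array([y,x-.018,.0096-z])
c=im[130:168,348:388].astype(int); g=c.min(2)
m=(g<150).astype(np.uint8); n,l,st,ce=cv2.connectedComponentsWithStats(m)
for i in range(1,n):
    if st[i,4]>30: print('blob',st[i],ce[i]+[348,130])
hp=proj(None,[T(.042,.05,.005),T(.042,.05,0),f(.07,.05,.031),f(.07,.05,.012)],C);print('pred hole top,bottom,pin tip,base',hp)
for r in g[4:32,5:38:1]: print(' '.join('%3d'%v for v in r))
```

```text
blob [  9   8  24  23 416] [368.50961538 149.23798077]
pred hole top,bottom,pin tip,base [[369.4283084  151.54717421]
 [367.84114209 150.51931061]
 [363.52820628 148.0651986 ]
 [359.16797568 145.2039316 ]]
213 216 212 211 211 213 216 218 219 218 218 219 219 219 218 213 210 210 213 211 213 214 211 212 212 217 215 215 213 212 211 212 215
213 216 214 213 212 212 215 217 219 220 219 219 221 219 218 215 214 211 213 214 211 214 213 213 214 214 214 215 215 208 212 211 216
215 216 215 212 212 214 215 219 220 220 220 221 221 223 222 219 213 215 215 213 214 215 211 212 216 216 215 215 214 210 211 214 217
214 212 214 212 212 213 216 218 220 223 224 211 191 191 178 163 155 162 184 206 220 218 214 212 214 215 215 214 211 211 208 214 217
214 213 214 212 209 212 218 219 222 211 183 164 162 156 150 144 137 132 127 126 146 198 219 214 217 216 215 213 212 210 211 212 216
213 213 212 212 209 213 216 215 196 172 171 155 129 123 106 100 108 117 122 124 124 122 154 206 222 219 215 212 213 213 212 215 216
214 212 215 213 209 215 212 189 178 166 130 104  95 100 102  99  99  99 100 103 105 115 120 144 196 22
[... 2101 characters left out ...]
 120 134 153 193 214 211 210 215 217 217
212 213 209 211 218 225 187 102 103 104 104 107 108 108 105 106 107 109 109 103  90  93 127 148 148 187 215 215 212 212 214 218 219
213 213 210 209 213 220 219 188 126 110 114 115 108 100  99 100 102  98  88  83 101 141 154 145 177 218 214 211 210 211 217 218 218
213 213 213 209 210 217 221 222 200 149 119 105 101 105  99  95  81  69  76 102 145 162 153 170 206 216 214 211 209 212 214 219 216
214 211 209 208 210 215 218 219 222 219 211 180 144 129 103 111 129 137 154 175 166 163 193 219 215 216 213 210 209 213 215 216 219
215 211 209 211 210 215 217 217 218 217 214 216 214 211 204 196 191 184 177 168 175 200 217 215 215 213 213 210 209 211 216 219 217
```

Emit:
{"api": "jog_arm", "payload": {"rows": [{"tx":0,"ty":0.02,"tz":0.2,"twist":0,"jaw":4},{"tx":0,"ty":0,"tz":0.2,"twist":0,"jaw":4},{"tx":0,"ty":0,"tz":0.15,"twist":0,"jaw":4},{"tx":0,"ty":0,"tz":0.1,"twist":0,"jaw":4},{"tx":0,"ty":0,"tz":0.1,"twist":0,"jaw":4},{"tx":0,"ty":0,"tz":0,"twist":0,"jaw":4}]}}

```text
time_s: 11.92
eef_pos: [0.5668, -0.2032, 0.0325]
eef_rot: [[-0.239, 0.971, -0.001], [0.971, 0.239, 0.0], [0.0, -0.001, -1.0]]
wrist_force: [0.3, 0.1, -1.0]
finger_gap: 0.0111
grip_force: 58.8
```

No contact force and the underside is already below the pin tips. Continuing down.

Emit:
{"api": "jog_arm", "payload": {"rows": [{"tx":0,"ty":0,"tz":0.1,"twist":0,"jaw":4},{"tx":0,"ty":0,"tz":0.1,"twist":0,"jaw":4},{"tx":0,"ty":0,"tz":0.08,"twist":0,"jaw":4},{"tx":0,"ty":0,"tz":0,"twist":0,"jaw":4},{"tx":0,"ty":0,"tz":0,"twist":0,"jaw":4}]}}

```text
time_s: 12.33
eef_pos: [0.5669, -0.2032, 0.0247]
eef_rot: [[-0.239, 0.971, -0.0], [0.971, 0.239, 0.0], [0.0, -0.0, -1.0]]
wrist_force: [0.1, 0.1, -0.8]
finger_gap: 0.0108
grip_force: 58.8
```

Emit:
{"api": "jog_arm", "payload": {"rows": [{"tx":0,"ty":0,"tz":0.05,"twist":0,"jaw":4},{"tx":0,"ty":0,"tz":0.03,"twist":0,"jaw":4},{"tx":0,"ty":0,"tz":0.02,"twist":0,"jaw":4},{"tx":0,"ty":0,"tz":0,"twist":0,"jaw":4},{"tx":0,"ty":0,"tz":0,"twist":0,"jaw":4}]}}

```text
time_s: 12.75
eef_pos: [0.567, -0.2033, 0.0219]
eef_rot: [[-0.239, 0.971, 0.0], [0.971, 0.239, -0.0], [-0.0, 0.0, -1.0]]
wrist_force: [0.5, 1.3, -1.5]
finger_gap: 0.0109
grip_force: 58.8
```

Emit:
{"api": "jog_arm", "payload": {"rows": [{"tx":0,"ty":0,"tz":0.02,"twist":0,"jaw":4},{"tx":0,"ty":0,"tz":0.01,"twist":0,"jaw":4},{"tx":0,"ty":0,"tz":0,"twist":0,"jaw":4},{"tx":0,"ty":0,"tz":0,"twist":0,"jaw":4}]}}

```text
time_s: 13.08
eef_pos: [0.5671, -0.2033, 0.0216]
eef_rot: [[-0.239, 0.971, 0.0], [0.971, 0.239, -0.0], [-0.001, 0.0, -1.0]]
wrist_force: [-2.8, -0.0, 5.8]
finger_gap: 0.0106
grip_force: 59.9
```

Seated: contact force appeared exactly at the expected height (0.0216). Letting go and lifting off.

Emit:
{"api": "jog_arm", "payload": {"rows": [{"tx":0,"ty":0,"tz":0,"twist":0,"jaw":14},{"tx":0,"ty":0,"tz":0,"twist":0,"jaw":22},{"tx":0,"ty":0,"tz":0,"twist":0,"jaw":30},{"tx":0,"ty":0,"tz":0,"twist":0,"jaw":30},{"tx":0,"ty":0,"tz":0,"twist":0,"jaw":30},{"tx":0,"ty":0,"tz":-0.2,"twist":0,"jaw":30},{"tx":0,"ty":0,"tz":-0.6,"twist":0,"jaw":30},{"tx":0,"ty":0,"tz":-1,"twist":0,"jaw":30}]}}

```text
time_s: 13.75
eef_pos: [0.5651, -0.2028, 0.0733]
eef_rot: [[-0.239, 0.971, -0.005], [0.971, 0.239, 0.002], [0.003, -0.004, -1.0]]
wrist_force: [-0.1, -0.4, -0.1]
finger_gap: 0.0298
grip_force: 0.0
```

Emit:
{"api": "jog_arm", "payload": {"rows": [{"tx":0,"ty":0,"tz":-1,"twist":0,"jaw":40},{"tx":0,"ty":0,"tz":-1,"twist":0,"jaw":50},{"tx":0,"ty":0,"tz":-1,"twist":0,"jaw":50},{"tx":0,"ty":0,"tz":-1,"twist":0,"jaw":50},{"tx":0,"ty":0,"tz":-1,"twist":1,"jaw":50},{"tx":0,"ty":0,"tz":-0.4,"twist":1,"jaw":50},{"tx":0,"ty":0,"tz":0,"twist":1,"jaw":50},{"tx":0.9,"ty":0.1,"tz":0,"twist":0,"jaw":50}]}}

```text
time_s: 14.42
eef_pos: [0.5715, -0.1826, 0.2384]
eef_rot: [[0.087, 0.996, 0.001], [0.996, -0.087, -0.004], [-0.004, 0.002, -1.0]]
wrist_force: [0.6, -0.9, -0.4]
finger_gap: 0.0502
grip_force: 0.0
```

Emit:
{"api": "jog_arm", "payload": {"rows": [{"tx":0.97,"ty":0.15,"tz":0,"twist":0,"jaw":50},{"tx":0.97,"ty":0.15,"tz":0,"twist":0,"jaw":50},{"tx":0.97,"ty":0.15,"tz":0,"twist":0,"jaw":50},{"tx":0.97,"ty":0.15,"tz":0,"twist":0,"jaw":50},{"tx":0.97,"ty":0.15,"tz":0,"twist":0,"jaw":50},{"tx":0.97,"ty":0.15,"tz":0,"twist":0,"jaw":50},{"tx":0.97,"ty":0.15,"tz":0,"twist":0,"jaw":50},{"tx":0.97,"ty":0.15,"tz":0,"twist":0,"jaw":50}]}}

```text
time_s: 15.08
eef_pos: [0.6249, 0.0545, 0.2375]
eef_rot: [[0.073, 0.997, 0.0], [0.997, -0.073, -0.0], [-0.0, 0.0, -1.0]]
wrist_force: [0.7, -1.2, 0.3]
finger_gap: 0.0501
grip_force: 0.0
```

Emit:
{"api": "jog_arm", "payload": {"rows": [{"tx":0,"ty":0,"tz":0,"twist":0,"jaw":50},{"tx":0,"ty":0,"tz":0,"twist":0,"jaw":50},{"tx":0,"ty":0,"tz":0,"twist":0,"jaw":50},{"tx":0,"ty":0,"tz":0,"twist":0,"jaw":50}]}}

```text
time_s: 15.42
eef_pos: [0.6248, 0.0514, 0.237]
eef_rot: [[0.075, 0.997, -0.0], [0.997, -0.075, -0.001], [-0.001, -0.0, -1.0]]
wrist_force: [-0.7, 0.2, 0.1]
finger_gap: 0.0498
grip_force: 0.0
```

Run:
```python
from h import *
s=readout.sense();C=cam('wrist');im=save('wrist','w_s.png');np.savez('ws.npz',*C);print(s['time_s'],s['eef_pos'],s['eef_rot'][:,1])
for q in ('stamp','round_stamp'):
    print(q,[(round(d['score'],2),d['rect']) for d in models.spot_in('wrist',q)])
S=models.silhouettes('wrist','stamp'); print([(d['score'],d['rect']) for d in S])
# fit pose: outline of box model (foot+handle) vs orange segmentation, convex-part union IoU
from scipy.optimize import minimize
u0=proj(None,[[.632,.138,.045]],C)[0]; print('expect',u0)
hsv=cv2.cvtColor(im,cv2.COLOR_RGB2HSV); m=((hsv[...,0]>5)&(hsv[...,0]<20)&(hsv[...,1]>85)).astype(np.uint8)
n,l,st,ce=cv2.connectedComponentsWithStats(m)
k=min((i for i in range(1,n) if st[i,4]>400),key=lambda i:np.hypot(*(ce[i]-u0))); m=(l==k).astype(np.uint8); print(st[k])
np.save('ms.npy',m)
def render(v):
    o=np.zeros(m.shape,np.uint8); c,s_=np.cos(v[2]),np.sin(v[2])
    for a,b,z0,z1 in((14,25,0,22),(9,15,32,90),(7,11,22,32)):
        P=np.array([[x,y,z] for x in(-a,a) for y in(-b,b) for z in(z0,z1)])/1e3
        W=np.c_[v[0]+c*P[:,0]-s_*P[:,1],v[1]+s_*P[:,0]+c*P[:,1],P[:,2]]
        h=cv2.convexHull(proj(None,W,C).astype(np.float32))
        cv2.fillConvexPoly(o,np.round(h*16).astype(int),1,shift=4,lineType=cv2.LINE_8)
    return o
def cost(v): r=render(v); return 1-(r&m).sum()/(r|m).sum()
best=min((minimize(cost,[.632,.138,a],method='Nelder-Mead',options=dict(initial_simplex=[[.632,.138,a],[.638,.138,a],[.632,.144,a],[.632,.138,a+.1]],xatol=1e-4,fatol=1e-4)) for a in(-.15,-.05,.05)),key=lambda r:r.fun)
print(best.x,np.degrees(best.x[2]),best.fun)
o=im[:,:,::-1].copy(); cs=cv2.findContours(render(best.x),0,1)[0]; cv2.drawContours(o,cs,-1,(0,255,0),1)
x,y=np.clip(u0.astype(int)-[100,75],0,[440,250]); cv2.imwrite('pics/st.png',cv2.resize(o[y:y+150,x:x+200],(800,600),interpolation=cv2.INTER_CUBIC))
```

```text
15.4167 [0.62482529 0.05140893 0.23700377] [ 9.97203061e-01 -7.47398398e-02 -1.11637004e-04]
stamp [(0.68, [314.8, 81.3, 336.2, 125.9]), (0.65, [187.6, 240.5, 241.6, 284.0]), (0.63, [401.0, 106.5, 466.9, 150.2]), (0.56, [406.6, 210.9, 514.0, 296.7])]
round_stamp []
[(0.88, [400.4, 108.7, 465.1, 148.7]), (0.79, [190.1, 242.9, 240.9, 282.5]), (0.64, [312.3, 81.4, 338.1, 124.5])]
expect [321.33230114  98.86239944]
[ 312   80   26   45 1060]
[ 0.6366909   0.13515029 -0.06146559] -3.5217189860372566 0.059555555555555584
```

View pics/st.png

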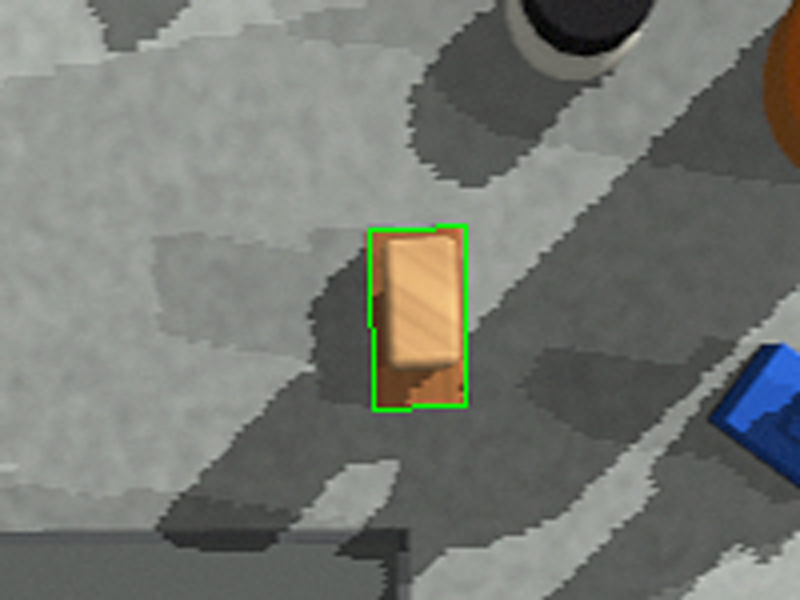

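The picture shows the fitted outline hugging the rectangular stamp (crop 370–467, 227–410); handle top at about (424,301), the book holder's edge at row 530.

Run:
```python
from h import *
C=tuple(np.load('ws.npz').values())
print(ray(None,[(221+424/4,23+301/4)],.09,C), ray(None,[(221+405/4,23+530/4),(221,23+530/4)],.153,C),ray(None,[(221+405/4,23+530/4),(221,23+530/4)],.12,C))
```

```text
[[0.636983   0.13526555 0.09      ]] [[0.62869995 0.08951349 0.153     ]
 [0.5504569  0.09540383 0.153     ]] [[0.62863681 0.08554297 0.12      ]
 [0.538948   0.09229497 0.12      ]]
```

Emit:
{"api": "jog_arm", "payload": {"rows": [{"tx":0.98,"ty":0.06,"tz":0,"twist":0,"jaw":50},{"tx":0.98,"ty":0.06,"tz":0,"twist":0,"jaw":50},{"tx":0.98,"ty":0.06,"tz":0,"twist":0,"jaw":50},{"tx":0,"ty":0,"tz":1,"twist":0,"jaw":50},{"tx":0,"ty":0,"tz":1,"twist":0,"jaw":50},{"tx":0,"ty":0,"tz":1,"twist":0,"jaw":50},{"tx":0,"ty":0,"tz":1,"twist":0,"jaw":50},{"tx":0,"ty":0,"tz":0.3,"twist":0,"jaw":50}]}}

```text
time_s: 16.28
eef_pos: [0.6344, 0.1388, 0.1033]
eef_rot: [[0.074, 0.997, -0.006], [0.997, -0.074, -0.002], [-0.002, -0.006, -1.0]]
wrist_force: [-0.2, 0.0, -0.6]
finger_gap: 0.0498
grip_force: 0.0
```

Emit:
{"api": "jog_arm", "payload": {"rows": [{"tx":0,"ty":0,"tz":0,"twist":0,"jaw":50},{"tx":0,"ty":0,"tz":0,"twist":0,"jaw":50},{"tx":0,"ty":0,"tz":0,"twist":0,"jaw":50},{"tx":0,"ty":0,"tz":0,"twist":0,"jaw":50}]}}

```text
time_s: 16.62
eef_pos: [0.638, 0.141, 0.1103]
eef_rot: [[0.073, 0.997, 0.003], [0.997, -0.073, 0.001], [0.001, 0.003, -1.0]]
wrist_force: [0.6, -0.0, 0.4]
finger_gap: 0.0496
grip_force: 0.0
```

Emit:
{"api": "jog_arm", "payload": {"rows": [{"tx":-0.05,"ty":-0.03,"tz":0.4,"twist":0,"jaw":50},{"tx":0,"ty":0,"tz":0.4,"twist":0,"jaw":50},{"tx":0,"ty":0,"tz":0.4,"twist":0,"jaw":50},{"tx":0,"ty":0,"tz":0.3,"twist":0,"jaw":50},{"tx":0,"ty":0,"tz":0.2,"twist":0,"jaw":50},{"tx":0,"ty":0,"tz":0,"twist":0,"jaw":50},{"tx":0,"ty":0,"tz":0,"twist":0,"jaw":50},{"tx":0,"ty":0,"tz":0,"twist":0,"jaw":50}]}}

```text
time_s: 17.28
eef_pos: [0.6359, 0.1394, 0.0572]
eef_rot: [[0.073, 0.997, 0.0], [0.997, -0.073, 0.0], [0.0, 0.0, -1.0]]
wrist_force: [-0.4, -0.1, -0.2]
finger_gap: 0.0502
grip_force: 0.0
```

Emit:
{"api": "jog_arm", "payload": {"rows": [{"tx":0,"ty":0.03,"tz":0,"twist":0.1,"jaw":40},{"tx":0,"ty":0,"tz":0,"twist":0,"jaw":32},{"tx":0,"ty":0,"tz":0,"twist":0,"jaw":26},{"tx":0,"ty":0,"tz":0,"twist":0,"jaw":22},{"tx":0,"ty":0,"tz":0,"twist":0,"jaw":19},{"tx":0,"ty":0,"tz":0,"twist":0,"jaw":10},{"tx":0,"ty":0,"tz":0,"twist":0,"jaw":10},{"tx":0,"ty":0,"tz":0,"twist":0,"jaw":10}]}}

```text
time_s: 17.95
eef_pos: [0.6369, 0.1392, 0.0574]
eef_rot: [[0.084, 0.997, 0.001], [0.997, -0.084, 0.0], [0.0, 0.001, -1.0]]
wrist_force: [-0.3, 0.5, 3.7]
finger_gap: 0.0172
grip_force: 59.0
```

Emit:
{"api": "jog_arm", "payload": {"rows": [{"tx":0,"ty":0,"tz":0,"twist":0,"jaw":10},{"tx":0,"ty":0,"tz":0,"twist":0,"jaw":10}]}}

```text
time_s: 18.12
eef_pos: [0.6369, 0.1392, 0.0574]
eef_rot: [[0.084, 0.997, 0.001], [0.997, -0.084, 0.0], [0.0, 0.001, -1.0]]
wrist_force: [-0.2, -0.3, 4.8]
finger_gap: 0.0173
grip_force: 59.2
```

Gripped. Lifting well above the books (face to about 0.2 m) and turning square to the board.

Emit:
{"api": "jog_arm", "payload": {"rows": [{"tx":0,"ty":0,"tz":-0.3,"twist":0,"jaw":10},{"tx":0,"ty":0,"tz":-0.8,"twist":0,"jaw":10},{"tx":0,"ty":0,"tz":-1,"twist":0,"jaw":10},{"tx":0,"ty":0,"tz":-1,"twist":0,"jaw":10},{"tx":0,"ty":0,"tz":-1,"twist":0,"jaw":10},{"tx":0,"ty":0,"tz":-1,"twist":-1,"jaw":10},{"tx":0,"ty":0,"tz":-1,"twist":-1,"jaw":10},{"tx":0,"ty":0,"tz":-0.5,"twist":-1,"jaw":10}]}}

```text
time_s: 18.78
eef_pos: [0.637, 0.1396, 0.2592]
eef_rot: [[-0.234, 0.972, 0.003], [0.972, 0.234, 0.001], [-0.0, 0.003, -1.0]]
wrist_force: [0.1, 0.3, -1.5]
finger_gap: 0.0175
grip_force: 58.7
```

Emit:
{"api": "jog_arm", "payload": {"rows": [{"tx":0,"ty":0,"tz":0,"twist":-0.1,"jaw":10},{"tx":-0.4,"ty":-0.25,"tz":0,"twist":0,"jaw":10},{"tx":-0.87,"ty":-0.52,"tz":0,"twist":0,"jaw":10},{"tx":-0.87,"ty":-0.52,"tz":0,"twist":0,"jaw":10},{"tx":-0.87,"ty":-0.52,"tz":0,"twist":0,"jaw":10},{"tx":-0.87,"ty":-0.52,"tz":0,"twist":0,"jaw":10},{"tx":-0.87,"ty":-0.52,"tz":0,"twist":0,"jaw":10},{"tx":-0.87,"ty":-0.52,"tz":0,"twist":0,"jaw":10}]}}

```text
time_s: 19.45
eef_pos: [0.577, -0.0503, 0.2536]
eef_rot: [[-0.236, 0.972, -0.003], [0.972, 0.236, 0.0], [0.001, -0.002, -1.0]]
wrist_force: [0.3, -0.2, -0.7]
finger_gap: 0.0169
grip_force: 58.7
```

Emit:
{"api": "jog_arm", "payload": {"rows": [{"tx":-0.87,"ty":-0.52,"tz":0,"twist":0,"jaw":10},{"tx":-0.87,"ty":-0.52,"tz":0,"twist":0,"jaw":10},{"tx":-0.87,"ty":-0.52,"tz":0,"twist":0,"jaw":10},{"tx":-0.87,"ty":-0.52,"tz":0,"twist":0,"jaw":10},{"tx":-0.87,"ty":-0.52,"tz":0,"twist":0,"jaw":10},{"tx":-0.4,"ty":-0.22,"tz":0,"twist":0,"jaw":10},{"tx":0,"ty":0,"tz":0,"twist":0,"jaw":10},{"tx":0,"ty":0,"tz":0,"twist":0,"jaw":10}]}}

```text
time_s: 20.12
eef_pos: [0.5298, -0.2076, 0.254]
eef_rot: [[-0.236, 0.972, -0.002], [0.972, 0.236, 0.001], [0.001, -0.001, -1.0]]
wrist_force: [0.0, 0.6, -1.8]
finger_gap: 0.0172
grip_force: 58.8
```

Emit:
{"api": "jog_arm", "payload": {"rows": [{"tx":0,"ty":0,"tz":0.6,"twist":0,"jaw":10},{"tx":0,"ty":0,"tz":1,"twist":0,"jaw":10},{"tx":0,"ty":0,"tz":1,"twist":0,"jaw":10},{"tx":0,"ty":0,"tz":0.6,"twist":0,"jaw":10},{"tx":0,"ty":0,"tz":0,"twist":0,"jaw":10},{"tx":0,"ty":0,"tz":0,"twist":0,"jaw":10},{"tx":0,"ty":0,"tz":0,"twist":0,"jaw":10},{"tx":0,"ty":0,"tz":0,"twist":0,"jaw":10}]}}

```text
time_s: 20.78
eef_pos: [0.5318, -0.2068, 0.1607]
eef_rot: [[-0.239, 0.971, 0.002], [0.971, 0.239, -0.001], [-0.001, 0.002, -1.0]]
wrist_force: [-0.1, -0.3, -1.7]
finger_gap: 0.0174
grip_force: 58.7
```

```bash
cat > chk.py <<'E'
from board import *
s=readout.sense();R=np.array(s['eef_rot']);p=np.array(s['eef_pos']);C=cam('wrist');im=eyes.get_image('wrist');cv2.imwrite('pics/chk.png',im[:,:,::-1])
f=pts((.5224,-.2147),np.radians(13.83))
S=lambda x,y,z:p+R@np.array([-.004+y,x,.0574-z])   # stamp point
print('foot pred top/bottom corners +y',proj(None,[S(-.014,.025,.022),S(.014,.025,.022),S(-.014,.025,0),S(.014,.025,0)],C).round(1).tolist())
hsv=cv2.cvtColor(im,cv2.COLOR_RGB2HSV); m=((hsv[...,0]>3)&(hsv[...,0]<16)&(hsv[...,1]>110)).astype(np.uint8)
m[:, :250]=0;m[:,390:]=0
n,l,st,ce=cv2.connectedComponentsWithStats(m)
print([st[i].tolist() for i in range(1,n) if st[i,4]>80])
T=lambda x,y,z:f(.028+x,y,.012+z)
print('tpl pred corners',proj(None,[T(-.055,.065,.005),T(.055,.065,.005)],C).round(1).tolist(),'hole',proj(None,[T(.042,.05,.005)],C).round(1),'win top corners',proj(None,[T(-.041,.034,.005),T(.005,.034,.005)],C).round(1).tolist())
print('box/win centre err',f(.010,0,0)[:2]-S(0,0,0)[:2])
for q in('template','stamp'): print(q,[(round(d['score'],2),d['rect']) for d in models.spot_in('wrist',q)][:3])
d=models.silhouettes('wrist','template')
if d:
    mk=d[0]['mask'].astype(np.uint8); c=max(cv2.findContours(mk,0,1)[0],key=cv2.contourArea); print('tpl hull',cv2.approxPolyDP(cv2.convexHull(c),4,True)[:,0].tolist())
E
python3 chk.py
```

```text
foot pred top/bottom corners +y [[299.0, 192.8], [343.5, 192.8], [301.2, 185.2], [341.0, 185.1]]
[[299, 186, 43, 128, 2811]]
tpl pred corners [[280.7, 125.8], [395.9, 125.8]] hole [[381.4 141.7]] win top corners [[296.0, 158.3], [342.9, 158.3]]
box/win centre err [-0.00079591 -0.00159471]
template [(0.82, [277.2, 125.6, 395.3, 252.1]), (0.65, [11.2, 78.7, 150.6, 212.4])]
stamp [(0.93, [298.8, 184.9, 343.6, 313.0]), (0.8, [289.7, 0.0, 333.8, 37.4]), (0.2, [206.4, 103.6, 413.9, 266.1])]
tpl hull [[206, 105], [412, 105], [400, 263], [222, 264]]
```

Predictions and picture agree within a pixel (foot, template corner). Lowering with a small centring correction.

Emit:
{"api": "jog_arm", "payload": {"rows": [{"tx":-0.05,"ty":-0.04,"tz":0.4,"twist":0,"jaw":10},{"tx":0,"ty":0,"tz":0.6,"twist":0,"jaw":10},{"tx":0,"ty":0,"tz":0.6,"twist":0,"jaw":10},{"tx":0,"ty":0,"tz":0.4,"twist":0,"jaw":10},{"tx":0,"ty":0,"tz":0.2,"twist":0,"jaw":10},{"tx":0,"ty":0,"tz":0.1,"twist":0,"jaw":10},{"tx":0,"ty":0,"tz":0,"twist":0,"jaw":10},{"tx":0,"ty":0,"tz":0,"twist":0,"jaw":10}]}}

```text
time_s: 21.65
eef_pos: [0.5302, -0.2091, 0.0905]
eef_rot: [[-0.239, 0.971, 0.001], [0.971, 0.239, -0.0], [-0.0, 0.001, -1.0]]
wrist_force: [-0.2, 0.0, -2.1]
finger_gap: 0.0171
grip_force: 58.9
```

Emit:
{"api": "jog_arm", "payload": {"rows": [{"tx":0,"ty":0,"tz":0,"twist":0,"jaw":10},{"tx":0,"ty":0,"tz":0,"twist":0,"jaw":10},{"tx":0,"ty":0,"tz":0,"twist":0,"jaw":10}]}}

```text
time_s: 21.9
eef_pos: [0.5301, -0.2093, 0.0906]
eef_rot: [[-0.239, 0.971, 0.001], [0.971, 0.239, -0.001], [-0.001, 0.001, -1.0]]
wrist_force: [0.8, 0.2, -1.0]
finger_gap: 0.0172
grip_force: 58.9
```

Emit:
{"api": "jog_arm", "payload": {"rows": [{"tx":0.03,"ty":0.04,"tz":0.15,"twist":0,"jaw":10},{"tx":0,"ty":0,"tz":0.12,"twist":0,"jaw":10},{"tx":0,"ty":0,"tz":0.1,"twist":0,"jaw":10},{"tx":0,"ty":0,"tz":0,"twist":0,"jaw":10},{"tx":0,"ty":0,"tz":0,"twist":0,"jaw":10},{"tx":0,"ty":0,"tz":0,"twist":0,"jaw":10},{"tx":0,"ty":0,"tz":0,"twist":0,"jaw":10}]}}

```text
time_s: 22.48
eef_pos: [0.5308, -0.2079, 0.079]
eef_rot: [[-0.239, 0.971, 0.0], [0.971, 0.239, -0.0], [-0.0, 0.0, -1.0]]
wrist_force: [0.1, 0.1, -1.8]
finger_gap: 0.0173
grip_force: 58.9
```

```bash
python3 chk.py; python3 -c "
from h import *
s=readout.sense();print(s['time_s'],s['eef_pos'],s['wrist_force'],np.abs(s['joint_velocities']).max())"
```

```text
foot pred top/bottom corners +y [[299.0, 192.8], [343.5, 192.8], [301.2, 185.2], [341.0, 185.1]]
[[254, 106, 87, 19, 329], [299, 186, 43, 69, 1880], [300, 247, 41, 46, 573], [317, 288, 24, 19, 132], [303, 300, 37, 14, 160]]
tpl pred corners [[267.2, 127.3], [428.5, 127.2]] hole [[407.7 149.4]] win top corners [[289.0, 172.2], [353.8, 172.1]]
box/win centre err [ 0.00037638 -0.00049712]
template [(0.75, [1.4, 86.6, 89.8, 246.6]), (0.63, [264.0, 125.6, 428.4, 277.5])]
stamp [(0.73, [300.7, 186.4, 342.7, 315.8])]
tpl hull [[0, 84], [89, 107], [80, 243], [0, 227]]
22.6833 [ 0.53074452 -0.20797964  0.07901299] [ 0.02958744 -0.16300745 -1.48330333] 0.001106098524335716
```

```bash
python3 -c "
from rig import job
print(job.sign_off())"
```

```text
the job is handed in; nothing more can be done
None
```

The template is seated over both pins and let go. The rectangular stamp is held still, upright and square, within about 1 mm of the window's centre with its face about 9.6 mm above the sheet by measurement; the job was handed in at about 22.7 s.

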